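# Feed out one luggage token with the dispenser's hand wheel

## Robot

A 7-joint arm with a two-finger parallel gripper is mounted at the origin on the work surface. World frame = base frame: x ahead of the robot, y to its left, z up, the work surface at z = 0. Lengths are in m, angles in rad, forces in N, time in s.
With the tool pointing down it reaches from about 0.35 to 0.9 m from the base axis. Payload 8.1 kg.
Tool frame: the origin (TCP) lies at the very end of the fingers, on their centre line; the grasp point (between the pads) lies 19 mm behind it; y points along the fingers, x is the direction in which the jaws open and shut, and the axes are right-handed (so a half turn about y gives the same grasp; the last joint's range is limited). The gripper opens to 92 mm and grips with 3 to 60 N. Pads are 19 mm wide; open, the fingers measure 130 mm over their backs; the gripper's body (75 mm by 190 mm) begins 47 mm behind the grasp point.
Start: joints at [1.092, 0.434, 0.025, 1.573, -0.012, 1.134, -0.075], TCP at [0.229, -0.581, 0.227] pointing down, gripper open.
Joint ranges: [-2.62, 2.62], [-0.44, 2.09], [-1.27, 1.32], [0.08, 2.57], [-1.32, 4.46], [0.12, 2], [-2.74, 2.74]. Speed limits (rad/s): [2.22, 2.22, 3.01, 3.01, 3.14, 3.14, 3.14].

## Interface

Orientations are given as a rotation vector (axis times angle).
In Python, from cell import arm, imaging gives the robot as it stands. The module is installed in compiled form; this text tells all that it offers.
- The arm moves only by the tool send_rows, never from a script. Its argument "steps" is a list of rows, each a list of 5 numbers: the opening, from 0 (shut) to 1 (fully open), then the shift along the tool's x, y, z in cm, then the turn about the tool's y in rad. In form: [[jaw, x, y, z, roll], ...]. A call has 1 to 20 rows; each row is the pose to reach, as a shift and turn from the pose commanded when the call began, along the tool's axes at that moment; what a row does not reach only later rows make up. A row lasts 1/8 s, in which the tool goes at most 62.5 mm and 10.7 degrees, less where a joint would pass 70% of its speed; a pose out of reach is approached as far as the arm can. A call with a gripper value outside its range is refused whole. The fingers move at their own pace and stop on an object; "squeeze" is the grip in N (left out, the last holds). Time passes only in rows, so rows that repeat a pose let the fingers close. It gives the time, the measured TCP pose, the force and the opening at its end, in the units of the state.
- arm.observe(): the state, without advancing time (a new reading comes with each control period).
- imaging.get_image(name): name is "side" or "top"; returns the picture (480x640x3 uint8, blue, green, red); there is no depth.
- imaging.camera_params(name): a dict with "camera_matrix" (3x3 intrinsics, pixels), "position" and "orientation" of the camera in the world. Camera axes: x right, y down, z forward; pixel columns grow to the right and rows downward; lengths in m; the calibration is good to about 2 mm. A picture is of the moment at which its call begins. camera_params takes no time and is no camera call.
- arm.sign_off(): hands the job in, once; it reports no verdict.
The state is a dict: "clock": time; "joints": joint angles; "dq": joint speeds; "joint_efforts": joint torques, N m; "position": TCP position; "ee_rot": TCP orientation; "force": force on the tool from outside, world axes, zero at the start; "ft_torque": the same for the moment, N m; "width": opening from 0.0 (shut) to 1.0 (fully open).
Only numpy, scipy, OpenCV 4.12 (cv2) and the standard library are available. Lean on these libraries where they do the work, as an engineer would, in place of code of your own. Each camera call takes 0.05 s, during which the arm holds its last target.

## Task

A guest at the reception counter needs one brass luggage token. Using the fingertips, gently push the dispenser's hand wheel round clockwise (seen from above) by its upright handle through exactly one full turn, stopping with the handle back at the white index mark and not going past it, so that the first token, and only that one, comes to lie on the open ledge. Do not touch, lift or carry the tokens, do not knock over or shift the other things on the counter, and come away from the wheel.

Things in the scene. Friction and masses are not known exactly. Their poses are not given: they have to be found in the camera images.
- dispenser: Grey metal token dispenser, fixed to the counter. Origin at the centre of the gear housing's underside, on the counter directly below the wheel's axis; z up. Housing 200 (x) by 190 (y) by 100 mm high. On its -y side an aluminium channel block 240 mm long in x (from x = -140 to +100 mm), 56 mm wide, centred on y = -130 mm, floor 40 mm and side walls 58 mm above the counter, holds a row of three tokens. Its yaw differs from run to run.
- wheel_centre (a point): On the vertical axis of the hand wheel, at the mid height of its rim (130 mm above the counter). The rim is a steel ring of mean radius 65 mm made of 16 mm round bar (its top 138 mm above the counter), with three spokes and a hub, top 142 mm above the counter.
- wheel_handle (a point): Centre of the upright handle, a pale wooden cylinder 24 mm in diameter and 56 mm long, standing on the rim 65 mm from the wheel's axis, from 144 to 200 mm above the counter; this point is 172 mm above the counter. It does not spin on its own pin. It travels round with the wheel; at the start it stands at the index mark.
- index_mark (a point): White raised bar, 22 by 10 mm, on top of the housing (105 mm above the counter), 87 mm from the wheel's axis, on the dispenser's -x side: it points radially at the handle's start position.
- wheel (a joint): Turn of the hand wheel in rad: 0 at the start, growing clockwise seen from above, 6.283 after exactly one turn. It cannot be turned back below 0 and has no stop at one turn. Light dry friction (about 2 N at the handle): it stays where it is left and hardly coasts. A push of more than 40 N, or a squeeze of 20 N or more on the handle, is too rough. One turn drives the pusher and the row of tokens 42 mm along the dispenser's +x.
- ledge (a point): Point on the open ledge, the last 50 mm of the channel floor (40 mm above the counter) beyond the end of the side walls at the dispenser's +x end; the first token ends up centred here after one turn, to a few mm.
- token1: First brass token, a disc 40 mm in diameter and 8 mm thick, loose in the channel, nearest the ledge; origin at the centre of its underside. Moved only by the pusher.
- token2: Second brass token, the same, behind the first.
- token3: Third brass token, the same, behind the second.
- pump_bottle: White pump bottle, 64 mm in diameter, 154 mm high, loose; origin at the centre of its underside. To be left alone.
- desk_bell: Steel call bell on a black base, 76 mm in diameter, 54 mm high, loose; origin at the centre of its underside. To be left alone.
- pen_cup: Dark wooden empty pen cup, 72 mm in diameter, 95 mm high, loose; origin at the centre of its underside. To be left alone.
Mind the look-alikes: they are no part of the job. Leave any turquoise look-alike of the token1 alone.

How it is judged:
By the outcome, as a careful person would: the job done as asked, in the order asked, and still so for the second after the job is handed in, with the robot touching nothing.
It also fails if it takes over 54 s, if anything falls off the work surface, if the arm or the gripper's body presses on something with over 40 N, if the wrist force passes 120 N, or if a joint passes its speed limit or range.

## Working session

There is one attempt and no reset: what is moved stays moved. The work goes in short steps, Python scripts to look and compute and a tool call to move; the robot and the scene stay as the last step left them, time stands still between calls to the robot, and variables do not carry over. Pictures are saved under pics/ and viewed, and the job is handed in when it is done.

Besides the shell and the picture viewer there is one more tool, called after ">>>" as name([rows], argument=value, ...), one row to a line, values as JSON. send_rows: Moves the arm, as the interface text tells. Its arguments: {"type":"object","properties":{"steps":{"type":"array","items":{"type":"array","items":{"type":"number"}}},"squeeze":{"type":"number"}},"required":["steps"]}

```bash
mkdir -p pics; python3 - <<'E'
from cell import arm, imaging
import cv2
for n in ("side","top"):
    im=imaging.get_image(n); cv2.imwrite(f"pics/{n}0.png",im)
    p=imaging.camera_params(n); print(n,p)
s=arm.observe(); print(s)
E
```

```text
side {'camera_matrix': array([[505.61996204,   0.        , 320.24471858],
       [  0.        , 505.61996204, 241.30968817],
       [  0.        ,   0.        ,   1.        ]]), 'position': array([ 0.39540912, -0.64750543,  0.56384085]), 'orientation': array([-2.09878029,  0.27150836, -0.1555373 ])}
top {'camera_matrix': array([[522.90915108,   0.        , 319.88763528],
       [  0.        , 522.90915108, 237.71634768],
       [  0.        ,   0.        ,   1.        ]]), 'position': array([0.44072377, 0.04977445, 1.16320201]), 'orientation': array([-2.09577684,  2.15580184, -0.13993261])}
{'clock': 0.1, 'joints': array([ 1.092409  ,  0.43514684,  0.0249433 ,  1.57398861, -0.01162177,
        1.13400224, -0.07509342]), 'dq': array([ 0.00293616, -0.00168917,  0.00098698, -0.00167319, -0.00196039,
        0.0003034 , -0.00106764]), 'joint_efforts': array([ 3.12748671e-03, -6.69123101e+01,  9.87855233e-01, -3.15138388e+01,
       -6.06334372e-02,  3.76213691e-02,  4.81802306e-05]), 'position': array([ 0.22918637, -0.58097568,  0.22603388]), 'ee_rot': array([-1.36312626,  0.92901748, -0.92702405]), 'force': array([-0.08804658, -0.42839779,  0.1222708 ]), 'ft_torque': array([-0.02188353, -0.03992931,  0.01387819]), 'width': 1.00214252735758}
```

View pics/side0.png

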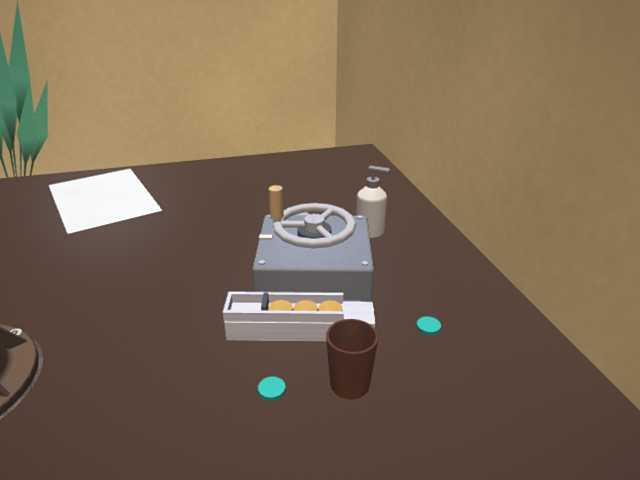

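View pics/top0.png

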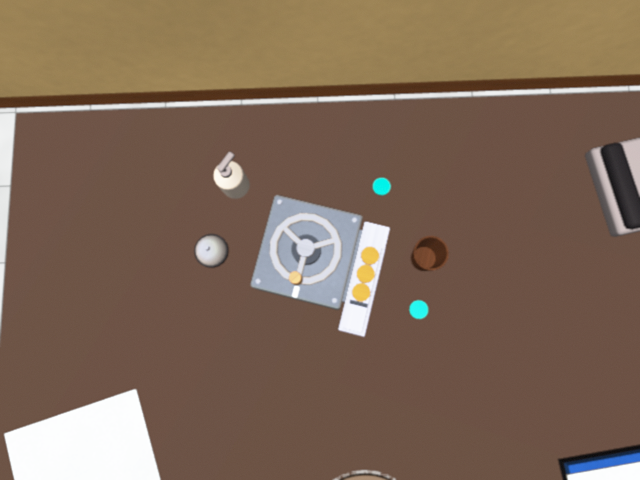

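The top view shows the wheel at (305,248), the orange-tan handle at (295,278) beside the white index mark at (296,292), and the channel with 3 brass tokens at (370,255), (366,273) and (361,292). 

What could be mistaken for what I want:
- **Handle:** pump bottle (230,178), bell (211,250) and cup (430,253). I choose (295,278), the pale cylinder on the rim.
- **Token1:** turquoise discs at (382,186) and (419,309), which are look-alikes to leave alone.

```bash
cat > h.py <<'E'
import numpy as np, cv2
from cell import arm, imaging
from scipy.spatial.transform import Rotation as R
P={n:imaging.camera_params(n) for n in("side","top")}
def ray(n,uv):
    p=P[n];d=np.linalg.inv(p["camera_matrix"])@np.array([uv[0],uv[1],1.0])
    return p["position"],R.from_rotvec(p["orientation"]).as_matrix()@d
def onz(n,uv,z):
    o,d=ray(n,uv);return o+d*(z-o[2])/d[2]
def proj(n,X):
    p=P[n];c=R.from_rotvec(p["orientation"]).as_matrix().T@(np.array(X)-p["position"]);q=p["camera_matrix"]@c;return q[:2]/q[2]
def blobs(m,amin=20):
    k,_,st,c=cv2.connectedComponentsWithStats(m.astype(np.uint8));return [(c[i].round(1),st[i].tolist()) for i in range(1,k) if st[i][4]>=amin]
E
python3 - <<'E'
from h import *
t=cv2.imread("pics/top0.png");s=cv2.imread("pics/side0.png")
for n,im in(("top",t),("side",s)):
    hsv=cv2.cvtColor(im,cv2.COLOR_BGR2HSV)
    print(n,"orange");m=cv2.inRange(hsv,(8,110,150),(28,255,255))
    if n=="side": m[:170]=0
    for b in blobs(m):print(b)
    print("white");m=cv2.inRange(hsv,(0,0,225),(180,40,255))
    for b in blobs(m,8):print(b)
    print("turq")
    for b in blobs(cv2.inRange(hsv,(80,120,120),(95,255,255))):print(b)
c=cv2.resize(t[180:350,180:460],None,fx=2.8,fy=2.8,interpolation=cv2.INTER_CUBIC);cv2.imwrite("pics/crop_t0.png",c)
c=cv2.resize(s[160:360,210:400],None,fx=3,fy=3,interpolation=cv2.INTER_CUBIC);cv2.imwrite("pics/crop_s0.png",c)
a=arm.observe();print(R.from_rotvec(a["ee_rot"]).as_matrix().round(3))
E
```

```text
top orange
(array([312.9,  43.2]), [0, 0, 640, 96, 48419])
(array([175.9,  29.3]), [165, 24, 19, 11, 77])
(array([195.3,  30.8]), [185, 26, 21, 12, 99])
(array([365.2, 273.5]), [353, 247, 26, 54, 695])
white
(array([588.5,  89.4]), [552, 87, 75, 5, 180])
(array([634.8,  87.9]), [630, 86, 10, 4, 30])
(array([510.6,  92. ]), [473, 90, 76, 5, 227])
(array([432.6,  94.9]), [396, 93, 75, 5, 192])
(array([354.4,  97.6]), [319, 96, 74, 5, 214])
(array([278.4, 100.4]), [243, 98, 73, 5, 175])
(array([202.8, 103. ]), [167, 101, 73, 5, 219])
(array([126.7, 105.8]), [92, 104, 72, 5, 176])
(array([ 52.4, 108.3]), [17, 106, 72, 5, 198])
(array([  6.1, 109.9]), [0, 109, 14, 3, 36])
(array([  5.6, 146.6]), [0, 114, 14, 71, 852])
(array([228.2, 177.2]), [214, 162, 27, 27, 400])
(array([  2.9, 219.1]), [0, 187, 9, 75, 475])
(array([278.9, 201.4]), [278, 200, 3, 4, 11])
(array([306. , 245.3]), [271, 214, 69, 69, 1211])
(array([354. , 219.5]), [353, 218, 3, 4, 10])
(array([363.3, 279.7]), [339, 222, 50, 114, 1992])
(array([204.2, 249.7]), [198, 241, 14, 17, 155])
(array([300.7, 264.1]), [298, 257, 6, 15
[... 691 characters left out ...]
 8, 17])
(array([319.9, 219.6]), [317, 217, 6, 5, 11])
(array([292.7, 221.4]), [282, 221, 21, 2, 35])
(array([324. , 230.1]), [319, 226, 12, 10, 17])
(array([343.7, 230.7]), [341, 228, 7, 6, 9])
(array([265.5, 236. ]), [260, 235, 12, 3, 36])
(array([335.5, 235.1]), [332, 234, 8, 3, 8])
(array([311.8, 238.8]), [296, 237, 31, 4, 52])
(array([307.7, 308.6]), [223, 292, 152, 32, 1158])
(array([310.5, 293.3]), [269, 292, 74, 3, 119])
(array([317.6, 305. ]), [316, 304, 4, 4, 9])
(array([262.5, 322. ]), [250, 322, 26, 1, 26])
turq
(array([428.6, 324.1]), [417, 317, 24, 16, 292])
(array([271.2, 386.8]), [258, 377, 28, 21, 459])
[[ 0.367 -0.001  0.93 ]
 [-0.93   0.001  0.367]
 [-0.001 -1.    -0.   ]]
```

View pics/crop_t0.png

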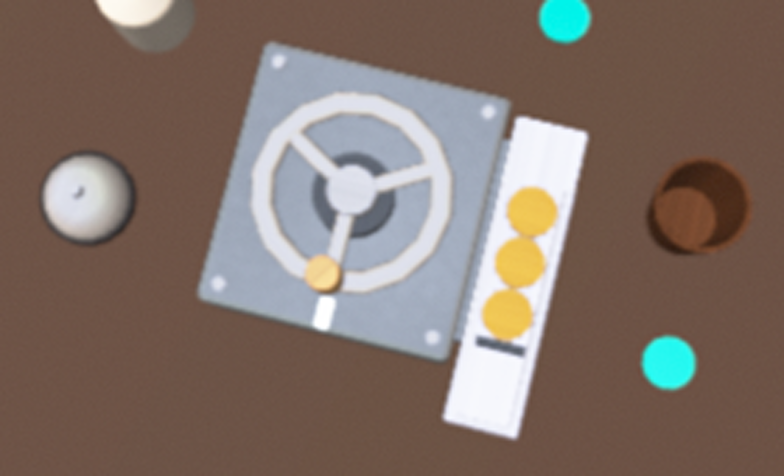

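View pics/crop_s0.png

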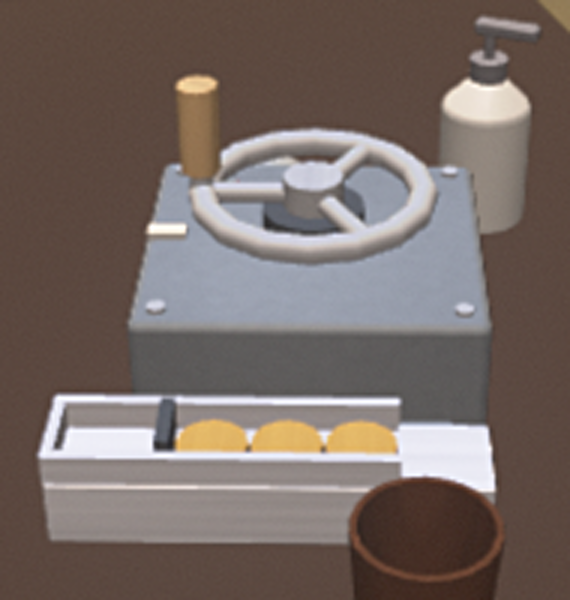

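The close crop confirms the handle: a pale cylinder on the rim, in line with the white bar. The side view also shows it at about (276,203). Next I find the poses from the housing's four screws, the mark and the handle.

```bash
python3 - <<'E'
from h import *
t=cv2.imread("pics/top0.png");s=cv2.imread("pics/side0.png")
sc=[onz("top",p,.101) for p in((278.9,201.4),(354,219.5),(334,299.8),(257.5,280.5))]
print(np.round(sc,4));c=np.mean(sc,0);print("centre",c)
sc2=[onz("side",(210+a/3,160+b/3),.101) for a,b in((173,171),(450,171),(465,310),(155,306))];print("side screws c",np.mean(sc2,0).round(4))
ex=(sc[0]+sc[1]-sc[2]-sc[3])[:2];print("yaw",np.degrees(np.arctan2(ex[1],ex[0])))
ey=(sc[0]+sc[3]-sc[1]-sc[2])[:2];print("yaw-y",np.degrees(np.arctan2(-ey[0],ey[1])))
mk=onz("top",(295.4,291.2),.105);v=(mk-c)[:2];print("mark",mk,np.linalg.norm(v),np.degrees(np.arctan2(v[1],v[0])))
def handle(n,im,box):
    x0,y0,x1,y1=box;r=cv2.cvtColor(im,cv2.COLOR_BGR2HSV)[y0:y1,x0:x1]
    m=cv2.inRange(r,(5,85,90),(25,255,255))
    return [(b[0]+[x0,y0],b[1]) for b in blobs(m,20)]
print(handle("top",t,(280,262,312,290)),handle("side",s,(260,180,292,225)))
h=onz("top",(295,277.3),.2);v=(h-c)[:2];print("handle",h,np.linalg.norm(v),np.degrees(np.arctan2(v[1],v[0])))
h2=onz("side",(210+197/3,160+85/3),.2);print("side handle",h2)
hub=onz("top",(180+351/2.8,180+189/2.8),.142);print("hub",hub)
E
```

```text
[[0.6906 0.1603 0.101 ]
 [0.6473 0.0054 0.101 ]
 [0.4836 0.0516 0.101 ]
 [0.5269 0.2063 0.101 ]]
centre [0.58711304 0.10591707 0.101     ]
side screws c [0.5837 0.11   0.101 ]
yaw -15.729962959131171
yaw-y -15.640897895494227
mark [0.5028265  0.12902593 0.105     ] 0.08739702535702439 164.6679574716111
[(array([295.4, 277.8]), [10, 10, 12, 13, 119])] [(array([275.7, 200.7]), [8, 4, 16, 35, 490])]
handle [0.52284232 0.12217823 0.2       ] 0.0662959407148105 165.80153282581983
side handle [0.52175583 0.12405169 0.2       ]
hub [0.58606867 0.10497937 0.142     ]
```

Dispenser centre is about (0.5865, 0.1065) with yaw about -15.6°. The checks agree: mark radius 87.4 mm and handle radius 66 mm. I'll push with closed fingers, the tool's x along dispenser x and z along dispenser y. First I go to a point above and behind the handle.

>>> send_rows([
  [0,-3,0,3,0],
  [0,-6,0,6,0],
  [0,-9.5,0,9.5,-0.1],
  [0,-13,0,13,-0.2],
  [0,-16.5,0,16.5,-0.3],
  [0,-20,0,20,-0.4],
  [0,-23.5,0,23.5,-0.5],
  [0,-27,0,27,-0.6],
  [0,-30.5,0,30.5,-0.7],
  [0,-34,0,34,-0.8],
  [0,-37.5,0,37.5,-0.9],
  [0,-41,0,41,-0.923],
  [0,-44.5,0,44,-0.923],
  [0,-48,0,47.5,-0.923],
  [0,-50,0,49.5,-0.923],
  [0,-51.2,0,50.6,-0.923],
  [0,-51.2,0,50.6,-0.923],
  [0,-51.2,0,50.6,-0.923],
], squeeze=10)

```text
clock: 2.35
position: [0.5118, 0.079, 0.2265]
ee_rot: [-1.561, 0.215, -0.214]
force: [0.0, -0.5, 0.6]
width: 0.01
```

```bash
cat >> h.py <<'E'
C=np.array([.5865,.1065]);yaw=np.radians(-15.6)
EX=np.array([np.cos(yaw),np.sin(yaw)]);EY=np.array([-np.sin(yaw),np.cos(yaw)])
def disp(p): v=np.array(p)[:2]-C; return np.array([v@EX,v@EY])*1000
def state():
    a=arm.observe();M=R.from_rotvec(a["ee_rot"]).as_matrix()
    print("t",a["clock"],"disp mm",disp(a["position"]).round(1),"z",a["position"][2].round(4),"F",a["force"].round(2),"w",round(a["width"],3),"xang",np.degrees(np.arctan2(M[1,0],M[0,0])).round(2),"down",M[:,1].round(3),"j",a["joints"].round(2))
E
python3 - <<'E'
from h import *
state()
for n in("top","side"): cv2.imwrite(f"pics/{n}1.png",imaging.get_image(n))
E
```

```text
t 2.35 disp mm [-64.5 -46.6] z 0.2265 F [ 0.03 -0.52  0.58] w 0.01 xang -15.68 down [-0.001 -0.001 -1.   ] j [ 0.15  0.31 -0.51  1.8   0.17  1.08 -0.7 ]
```

View pics/side1.png

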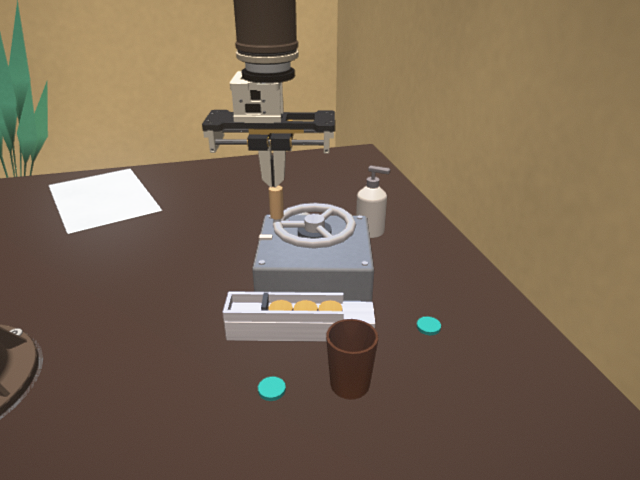

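View pics/top1.png

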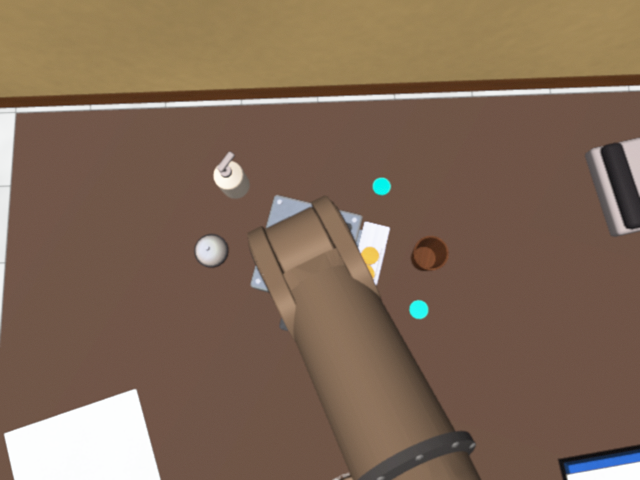

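The side view shows the closed tips at (272,180), just behind and above the handle at (276,203). I'll zoom in on the finger shape.

```bash
python3 - <<'E'
from h import *
s=cv2.imread("pics/side1.png")
cv2.imwrite("pics/crop_s1.png",cv2.resize(s[100:250,200:350],None,fx=4,fy=4,interpolation=cv2.INTER_CUBIC))
a=arm.observe();p=a["position"];print("tip px",proj("side",p),"scale px/m",505.6/np.linalg.norm(p-P["side"]["position"]))
print(proj("side",p+[0,0,.035]),proj("side",p+[0,0,.066]))
E
```

```text
tip px [273.97916091 185.38735915] scale px/m 624.6929057062298
[272.94621952 164.73489244] [271.99075124 145.63141083]
```

View pics/crop_s1.png

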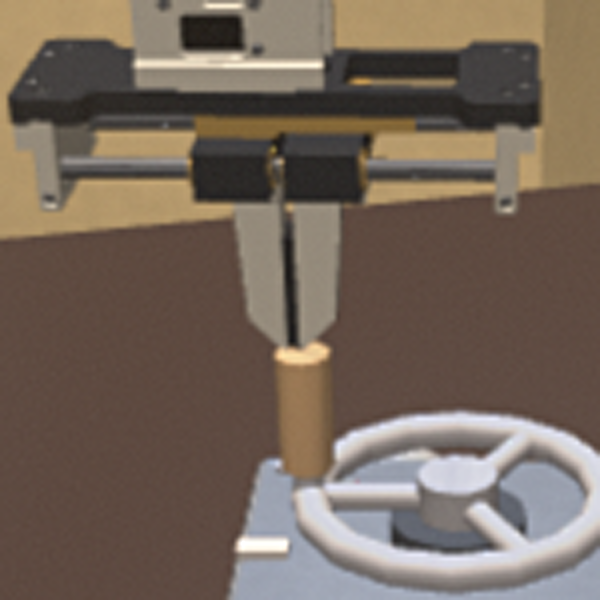

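```bash
cat > path.py <<'E'
import numpy as np
HX,HY,RH,RW=18.5,9.5,12.,65.
def h(f): return np.array([-RW*np.cos(f),RW*np.sin(f)])
def box(f,k=.5):
    n=np.array([np.sin(f),np.cos(f)])
    c=np.array([HX*np.clip(n[0]/k,-1,1),HY*np.clip(n[1]/k,-1,1)])
    return h(f)-c-RH*n
def dist(b,f):
    q=np.abs(h(f)-b)-[HX,HY]; return np.linalg.norm(np.maximum(q,0))+min(max(q),0)
def contact(b,f0):
    f=f0
    while dist(b,f)<RH: f+=np.radians(.05)
    return f
E
python3 - <<'E'
from path import *
f=0;out=[]
for d in np.arange(0,361,7.5):
    b=box(np.radians(d));f=contact(b,f)
    q=h(f)-b;cl=np.clip(q,[-HX,-HY],[HX,HY]);n=(q-cl)/np.linalg.norm(q-cl);t=np.array([np.sin(f),np.cos(f)])
    print(d,b.round(1),"phi",np.degrees(f).round(1),"ang",np.degrees(np.arccos(np.clip(n@t,-1,1))).round(0),"gap",round(dist(b,f)-RH,1))
E
```

```text
0.0 [-65.  -21.5] phi 0.0 ang 0.0 gap 0.0
7.5 [-70.8 -12.9] phi 7.6 ang 8.0 gap 0.0
15.0 [-75.5  -4.3] phi 15.4 ang 15.0 gap 0.0
22.5 [-78.8   4.3] phi 23.4 ang 20.0 gap 0.0
30.0 [-80.8  12.6] phi 30.0 ang 0.0 gap 0.1
37.5 [-77.4  20.5] phi 37.5 ang 0.0 gap 0.1
45.0 [-72.9  28. ] phi 45.0 ang 0.0 gap 0.1
52.5 [-67.6  34.8] phi 52.5 ang 0.0 gap 0.1
60.0 [-61.4  40.8] phi 60.0 ang 0.0 gap 0.1
67.5 [-54.5  48.2] phi 68.1 ang 9.0 gap 0.0
75.0 [-46.9  54.8] phi 75.4 ang 15.0 gap 0.0
82.5 [-38.9  60.4] phi 82.6 ang 7.0 gap 0.0
90.0 [-30.5  65. ] phi 90.0 ang 0.0 gap 0.1
97.5 [-21.9  68.5] phi 97.6 ang 8.0 gap 0.0
105.0 [-13.3  70.8] phi 105.4 ang 15.0 gap 0.0
112.5 [-4.7 71.9] phi 113.1 ang 10.0 gap 0.0
120.0 [ 3.6 71.8] phi 120.0 ang 0.0 gap 0.1
127.5 [11.5 68.4] phi 127.5 ang 0.0 gap 0.1
135.0 [19.  63.9] phi 135.0 ang 0.0 gap 0.1
142.5 [25.8 58.6] phi 142.5 ang 0.0 gap 0.1
150.0 [31.8 52.4] phi 150.0 ang 0.0 gap 0.1
157.5 [41.3 45.5] phi 158.4 ang 19.0 gap 0.0
165.0 [50.1 37.9] phi 165.4 ang 15.0 gap 0.0
172.5 [58.  29.9] phi 172.6 ang 7.0 gap 0.0
180.0 [65.  21.5] phi 180.0 ang 0.0 gap
[... 409 characters left out ...]
p 0.0
255.0 [ 46.9 -54.8] phi 255.4 ang 15.0 gap 0.0
262.5 [ 38.9 -60.4] phi 262.6 ang 7.0 gap 0.0
270.0 [ 30.5 -65. ] phi 270.0 ang 0.0 gap 0.1
277.5 [ 21.9 -68.5] phi 277.6 ang 8.0 gap 0.0
285.0 [ 13.3 -70.8] phi 285.4 ang 15.0 gap 0.0
292.5 [  4.7 -71.9] phi 293.1 ang 10.0 gap 0.0
300.0 [ -3.6 -71.8] phi 300.0 ang 0.0 gap 0.1
307.5 [-11.5 -68.4] phi 307.5 ang 0.0 gap 0.1
315.0 [-19.  -63.9] phi 315.0 ang 0.0 gap 0.1
322.5 [-25.8 -58.6] phi 322.5 ang 0.0 gap 0.1
330.0 [-31.8 -52.4] phi 330.0 ang 0.0 gap 0.1
337.5 [-41.3 -45.5] phi 338.4 ang 19.0 gap 0.0
345.0 [-50.1 -37.9] phi 345.4 ang 15.0 gap 0.0
352.5 [-58.  -29.9] phi 352.6 ang 7.0 gap 0.0
360.0 [-65.  -21.5] phi 360.0 ang 0.0 gap 0.1
```

Path works. Descend behind the handle (tip to z about 0.158).

>>> send_rows([
  [0,0,2,0,0],
  [0,0,4,0,0],
  [0,0,6,0,0],
  [0,0,6.85,0,0],
  [0,0,6.85,0,0],
  [0,0,6.85,0,0],
])

```text
clock: 3.2
position: [0.5127, 0.0805, 0.159]
ee_rot: [-1.56, 0.213, -0.215]
force: [0.8, 0.3, -0.1]
width: 0.007
```

```bash
cat > rows.py <<'E'
import sys;from path import *;from h import *
a,b,st=map(float,sys.argv[1:4]);state()
p=disp(arm.observe()["position"])
print([[0]+[round(x,2) for x in (v[0],0,v[1],0)] for d in np.arange(a,b+.1,st) for v in [(box(np.radians(d))-p)/10]])
E
python3 rows.py 0 97.5 7.5
```

```text
t 3.2 disp mm [-64.1 -44.9] z 0.159 F [ 0.79  0.31 -0.15] w 0.007 xang -15.61 down [ 0.001  0.    -1.   ] j [ 0.12  0.38 -0.5   1.89  0.23  0.93 -0.75]
[[0, np.float64(-0.09), 0, np.float64(2.34), 0], [0, np.float64(-0.67), 0, np.float64(3.2), 0], [0, np.float64(-1.13), 0, np.float64(4.06), 0], [0, np.float64(-1.47), 0, np.float64(4.92), 0], [0, np.float64(-1.67), 0, np.float64(5.75), 0], [0, np.float64(-1.32), 0, np.float64(6.54), 0], [0, np.float64(-0.88), 0, np.float64(7.28), 0], [0, np.float64(-0.35), 0, np.float64(7.96), 0], [0, np.float64(0.27), 0, np.float64(8.57), 0], [0, np.float64(0.97), 0, np.float64(9.31), 0], [0, np.float64(1.72), 0, np.float64(9.96), 0], [0, np.float64(2.53), 0, np.float64(10.53), 0], [0, np.float64(3.36), 0, np.float64(10.99), 0], [0, np.float64(4.22), 0, np.float64(11.34), 0]]
```

>>> send_rows([
  [0,0,0,0.8,0],
  [0,-0.1,0,1.6,0],
  [0,-0.1,0,2.3,0],
  [0,-0.4,0,2.8,0],
  [0,-0.67,0,3.2,0],
  [0,-1.13,0,4.05,0],
  [0,-1.45,0,4.9,0],
  [0,-1.65,0,5.75,0],
  [0,-1.3,0,6.55,0],
  [0,-0.9,0,7.3,0],
  [0,-0.35,0,7.95,0],
  [0,0.25,0,8.55,0],
  [0,0.95,0,9.3,0],
  [0,1.7,0,9.95,0],
  [0,2.55,0,10.55,0],
  [0,3.35,0,11,0],
  [0,3.35,0,11,0],
])

```text
clock: 5.32
position: [0.5751, 0.1778, 0.1582]
ee_rot: [-1.559, 0.213, -0.214]
force: [-0.1, 0.2, -0.1]
width: 0.005
```

```bash
python3 rows.py 97.5 195 7.5 | sed 's/np.float64//g'; python3 - <<'E'
from h import *
s=imaging.get_image("side");cv2.imwrite("pics/s2.png",cv2.resize(s[100:350,190:410],None,fx=2.4,fy=2.4))
E
```

```text
t 5.325 disp mm [-30.2  65.6] z 0.1582 F [-0.13  0.17 -0.08] w 0.005 xang -15.61 down [ 0.001  0.001 -1.   ] j [-0.06  0.51 -0.48  1.69  0.27  1.01 -0.9 ]
[[0, (0.83), 0, (0.29), 0], [0, (1.69), 0, (0.52), 0], [0, (2.55), 0, (0.63), 0], [0, (3.38), 0, (0.62), 0], [0, (4.17), 0, (0.28), 0], [0, (4.91), 0, (-0.17), 0], [0, (5.59), 0, (-0.7), 0], [0, (6.2), 0, (-1.32), 0], [0, (7.15), 0, (-2.01), 0], [0, (8.03), 0, (-2.77), 0], [0, (8.82), 0, (-3.57), 0], [0, (9.52), 0, (-4.41), 0], [0, (10.1), 0, (-5.27), 0], [0, (10.56), 0, (-6.13), 0]]
```

View pics/s2.png

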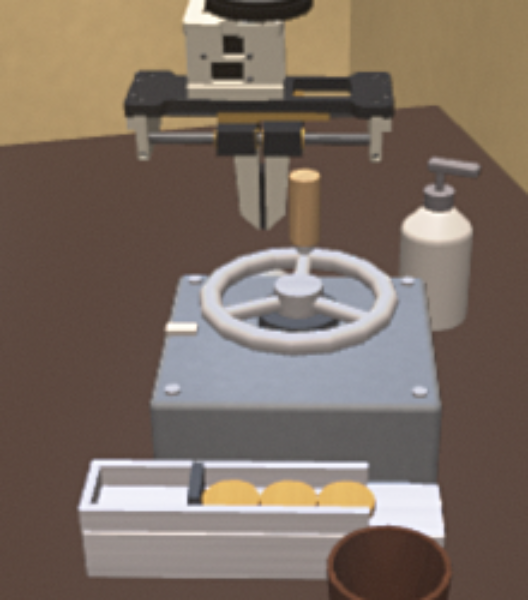

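The wheel has turned about 90° with the handle at crop (305,210), and the tokens have moved about a quarter of the way. Continue.

>>> send_rows([
  [0,0.8,0,0.3,0],
  [0,1.7,0,0.5,0],
  [0,2.55,0,0.65,0],
  [0,3.4,0,0.6,0],
  [0,4.15,0,0.3,0],
  [0,4.9,0,-0.15,0],
  [0,5.6,0,-0.7,0],
  [0,6.2,0,-1.3,0],
  [0,7.15,0,-2,0],
  [0,8.05,0,-2.75,0],
  [0,8.8,0,-3.55,0],
  [0,9.5,0,-4.4,0],
  [0,9.5,0,-4.4,0],
])

```text
clock: 7.0
position: [0.6543, 0.1076, 0.1581]
ee_rot: [-1.561, 0.215, -0.216]
force: [-0.2, 0.4, -0.4]
width: 0.005
```

```bash
python3 rows.py 187.5 285 7.5 | sed 's/np.float64//g'; python3 - <<'E'
from h import *
s=imaging.get_image("side");cv2.imwrite("pics/s3.png",cv2.resize(s[100:350,190:410],None,fx=2.4,fy=2.4))
E
```

```text
t 7.0 disp mm [65.  19.3] z 0.1581 F [-0.15  0.37 -0.41] w 0.005 xang -15.71 down [ 0.    -0.001 -1.   ] j [ 0.04  0.6  -0.45  1.52  0.28  1.08 -0.75]
[[0, (0.58), 0, (-0.64), 0], [0, (1.04), 0, (-1.51), 0], [0, (1.38), 0, (-2.36), 0], [0, (1.58), 0, (-3.19), 0], [0, (1.23), 0, (-3.99), 0], [0, (0.79), 0, (-4.73), 0], [0, (0.26), 0, (-5.41), 0], [0, (-0.36), 0, (-6.01), 0], [0, (-1.06), 0, (-6.75), 0], [0, (-1.81), 0, (-7.41), 0], [0, (-2.61), 0, (-7.97), 0], [0, (-3.45), 0, (-8.43), 0], [0, (-4.31), 0, (-8.78), 0], [0, (-5.18), 0, (-9.01), 0]]
```

View pics/s3.png

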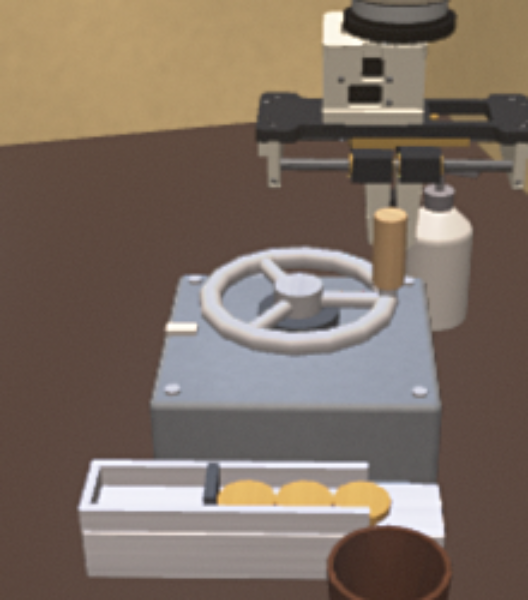

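At about 180° the handle is at crop (390,250), the tokens are halfway along and the bottle hasn't moved. Continue.

>>> send_rows([
  [0,0.6,0,-0.65,0],
  [0,1.05,0,-1.5,0],
  [0,1.4,0,-2.35,0],
  [0,1.6,0,-3.2,0],
  [0,1.25,0,-4,0],
  [0,0.8,0,-4.75,0],
  [0,0.25,0,-5.4,0],
  [0,-0.35,0,-6,0],
  [0,-1.05,0,-6.75,0],
  [0,-1.8,0,-7.4,0],
  [0,-2.6,0,-7.95,0],
  [0,-3.45,0,-8.45,0],
  [0,-3.45,0,-8.45,0],
])

```text
clock: 8.68
position: [0.5966, 0.037, 0.1581]
ee_rot: [-1.561, 0.215, -0.213]
force: [0.5, 0.5, -1.1]
width: 0.01
```

```bash
python3 rows.py 277.5 345 7.5 | sed 's/np.float64//g'; python3 - <<'E'
from h import *
s=imaging.get_image("side");cv2.imwrite("pics/s4.png",cv2.resize(s[100:350,190:410],None,fx=2.4,fy=2.4))
E
```

```text
t 8.675 disp mm [ 28.4 -64.2] z 0.1581 F [ 0.53  0.46 -1.07] w 0.01 xang -15.6 down [-0.001 -0.001 -1.   ] j [ 0.18  0.5  -0.47  1.69  0.26  1.01 -0.66]
[[0, (-0.65), 0, (-0.43), 0], [0, (-1.51), 0, (-0.66), 0], [0, (-2.37), 0, (-0.77), 0], [0, (-3.2), 0, (-0.76), 0], [0, (-3.99), 0, (-0.42), 0], [0, (-4.74), 0, (0.03), 0], [0, (-5.41), 0, (0.56), 0], [0, (-6.02), 0, (1.18), 0], [0, (-6.97), 0, (1.87), 0], [0, (-7.85), 0, (2.63), 0]]
```

View pics/s4.png

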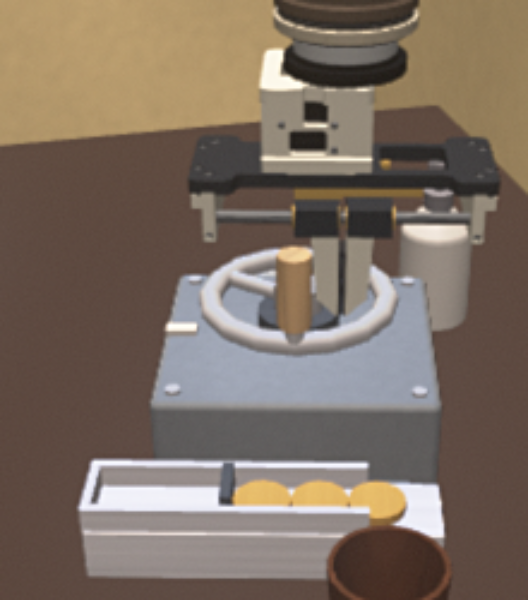

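About 272°. Continue to about 337°, slowing at the end, then check with the camera.

>>> send_rows([
  [0,-0.65,0,-0.45,0],
  [0,-1.5,0,-0.65,0],
  [0,-2.35,0,-0.75,0],
  [0,-3.2,0,-0.75,0],
  [0,-4,0,-0.4,0],
  [0,-4.75,0,0.05,0],
  [0,-5.4,0,0.55,0],
  [0,-6,0,1.2,0],
  [0,-6.5,0,1.5,0],
  [0,-6.95,0,1.85,0],
  [0,-6.95,0,1.85,0],
  [0,-6.95,0,1.85,0],
])

```text
clock: 10.22
position: [0.5355, 0.0741, 0.1581]
ee_rot: [-1.56, 0.214, -0.213]
force: [-0.5, 0.1, -0.1]
width: 0.004
```

```bash
cat >> h.py <<'E'
def hand(n,im,phi_guess):
    "handle top pixel guess, plus measured silhouette centroid of the wooden blob"
    hsv=cv2.cvtColor(im,cv2.COLOR_BGR2HSV)
    w=C+.065*(-np.cos(phi_guess)*EX+np.sin(phi_guess)*EY)
    u=proj(n,[*w,.172]);x0,y0=(u-[25,30]).astype(int);x1,y1=(u+[25,30]).astype(int)
    m=cv2.inRange(hsv[y0:y1,x0:x1],(5,85,90),(25,255,255))
    return [(b[0]+[x0,y0],b[1][2:]) for b in blobs(m,60)]
E
python3 rows.py 337.5 360 2.5 | sed 's/np.float64//g'; python3 - <<'E'
from h import *
s=imaging.get_image("side");cv2.imwrite("pics/s5raw.png",s);cv2.imwrite("pics/s5.png",cv2.resize(s[140:290,200:350],None,fx=4,fy=4,interpolation=cv2.INTER_CUBIC))
print(hand("side",s,np.radians(338)))
print("ref start",hand("side",cv2.imread("pics/side0.png"),0))
for d in(-5,0,330,335,340,345,350,355):
    f=np.radians(d);w=C+.065*(-np.cos(f)*EX+np.sin(f)*EY);print(d,proj("side",[*w,.172]).round(1))
E
```

```text
t 10.225 disp mm [-40.4 -44.9] z 0.1581 F [-0.48  0.12 -0.12] w 0.004 xang -15.58 down [-0.001  0.    -1.   ] j [ 0.14  0.42 -0.5   1.83  0.24  0.95 -0.74]
[[0, (-0.09), 0, (-0.05), 0], [0, (-0.39), 0, (0.19), 0], [0, (-0.68), 0, (0.44), 0], [0, (-0.97), 0, (0.7), 0], [0, (-1.24), 0, (0.96), 0], [0, (-1.51), 0, (1.23), 0], [0, (-1.76), 0, (1.5), 0], [0, (-2.0), 0, (1.78), 0], [0, (-2.24), 0, (2.06), 0], [0, (-2.46), 0, (2.34), 0]]
[(array([274.1, 208.9]), [14, 33, 271])]
ref start [(array([275.7, 200.7]), [16, 35, 490])]
-5 [277.5 204.5]
0 [277.6 203.1]
330 [281.2 211.9]
335 [279.8 210.5]
340 [278.8 209. ]
345 [278.1 207.5]
350 [277.6 206. ]
355 [277.5 204.5]
```

View pics/s5.png

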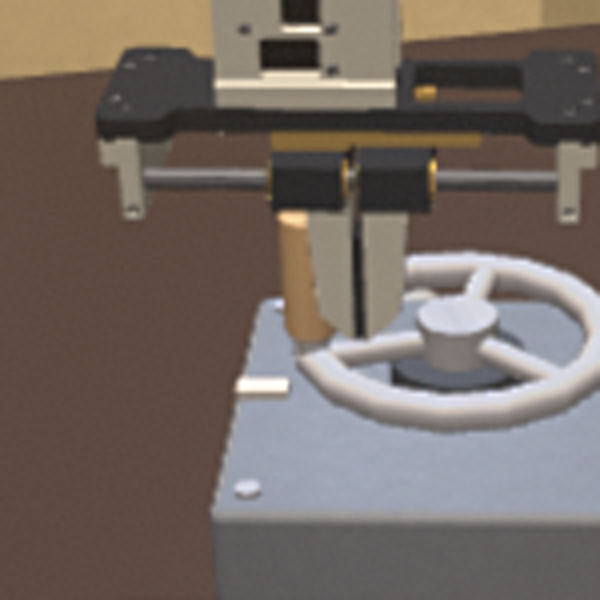

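The handle is at about 340°, as predicted. I ease on to about 353°, then back off, lift and move aside to measure.

>>> send_rows([
  [0,-0.4,0,0.2,0],
  [0,-0.7,0,0.45,0],
  [0,-0.95,0,0.7,0],
  [0,-1.25,0,0.95,0],
  [0,-1.5,0,1.25,0],
  [0,-1.75,0,1.5,0],
  [0,-1.75,0,1.5,0],
  [0,-1.75,0,1.5,0],
  [0,-1.75,0,0,0],
  [0,-1.75,0,-1,0],
  [0,-1.75,-3,-1,0],
  [0,-1.75,-7,-1,0],
  [0,-2,-8,-5,0],
  [0,-3,-8,-10,0],
  [0,-4,-8,-15,0],
  [0,-5,-8,-20,0],
  [0,-6,-8,-25,0],
  [0,-7,-8,-30,0],
  [0,-7,-8,-30,0],
])

```text
clock: 12.65
position: [0.385, -0.2002, 0.2381]
ee_rot: [-1.561, 0.22, -0.219]
force: [-0.3, -0.3, -0.3]
width: 0.006
```

```bash
python3 - <<'E'
from h import *
state()
for n in("top","side"): cv2.imwrite(f"pics/{n}6.png",imaging.get_image(n))
t=cv2.imread("pics/top6.png");s=cv2.imread("pics/side6.png")
o=np.zeros((560,800,3),np.uint8)
o[:480,:390]=cv2.resize(t[200:320,245:342],(390,480),interpolation=cv2.INTER_CUBIC)
o[:,400:]=cv2.resize(s[170:324,220:330],(400,560),interpolation=cv2.INTER_CUBIC);cv2.imwrite("pics/c6.png",o)
for k in("0","6"):
  for n in("top","side"): print(k,n,hand(n,cv2.imread(f"pics/{n}{k}.png"),0))
E
```

```text
t 12.65 disp mm [-111.6 -349.6] z 0.2381 F [-0.34 -0.34 -0.28] w 0.006 xang -16.04 down [-0.001 -0.001 -1.   ] j [ 0.69  0.14 -0.37  1.97  0.06  1.04  0.01]
0 top [(array([295.4, 277.8]), [12, 13, 119]), (array([286.8, 302.1]), [50, 13, 340])]
0 side [(array([275.7, 200.7]), [16, 35, 490])]
6 top [(array([297.8, 278.2]), [12, 13, 120]), (array([286.8, 302.1]), [50, 13, 343])]
6 side []
```

View pics/c6.png

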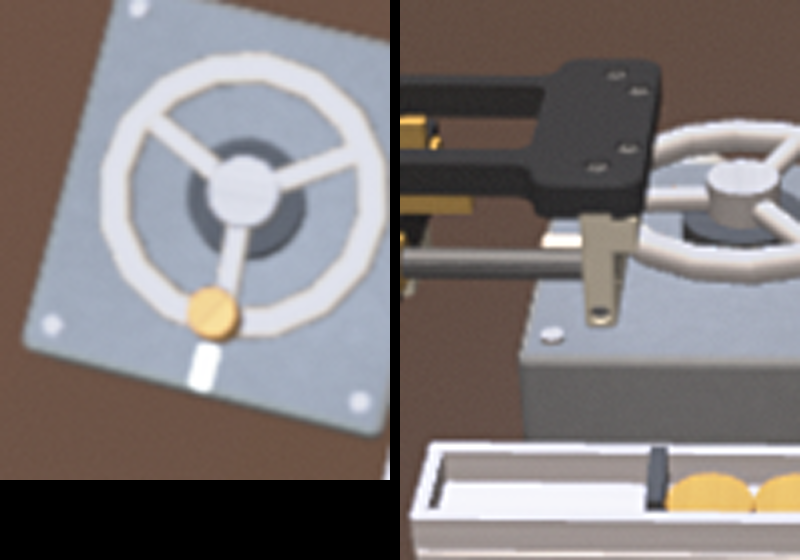

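The top view works: compared with the start, the handle centroid is +2.4 px in u and +0.4 px in v, so about 4.5 mm (3.9°) remains. I go back behind the handle.

>>> send_rows([
  [0,1,0,5,0],
  [0,2,0,10,0],
  [0,3,0,15,0],
  [0,4,0,20,0],
  [0,5,0,25,0],
  [0,5.25,0,29,0],
  [0,5.25,0,29,0],
  [0,5.25,3,29,0],
  [0,5.25,6,29,0],
  [0,5.25,8,29,0],
  [0,5.25,8,29,0],
  [0,5.25,8,29,0],
  [0,5.25,8,29,0],
])

```text
clock: 14.38
position: [0.5168, 0.0692, 0.1593]
ee_rot: [-1.56, 0.212, -0.215]
force: [0.7, -0.2, 0.6]
width: 0.005
```

```bash
python3 -c "
from h import *
state()"
```

```text
t 14.375 disp mm [-57.1 -54.6] z 0.1593 F [ 0.75 -0.17  0.56] w 0.005 xang -15.59 down [ 0.002  0.    -1.   ] j [ 0.17  0.39 -0.53  1.88  0.24  0.93 -0.74]
```

>>> send_rows([
  [0,0,0,1,0],
  [0,0,0,2,0],
  [0,0,0,2.4,0],
  [0,0,0,2.6,0],
  [0,0,0,2.75,0],
  [0,0,0,2.8,0],
  [0,0,0,2.8,0],
  [0,0,0,2.8,0],
])

```text
clock: 15.38
position: [0.5234, 0.0957, 0.158]
ee_rot: [-1.561, 0.214, -0.213]
force: [-3.0, -1.2, -0.0]
width: 0.002
```

```bash
python3 -c "
from h import *
state()
s=imaging.get_image('side');cv2.imwrite('pics/s7.png',cv2.resize(s[140:290,200:350],None,fx=4,fy=4,interpolation=cv2.INTER_CUBIC))"
```

```text
t 15.375 disp mm [-57.9 -27.4] z 0.158 F [-2.99 -1.18 -0.02] w 0.002 xang -15.6 down [-0.001 -0.    -1.   ] j [ 0.12  0.41 -0.53  1.85  0.25  0.94 -0.8 ]
```

>>> send_rows([
  [0,0,0,-1,0],
  [0,0,0,-2,0],
  [0,0,-3,-2.5,0],
  [0,0,-7,-2.5,0],
  [0,-1,-8,-7,0],
  [0,-2,-8,-12,0],
  [0,-3,-8,-17,0],
  [0,-4,-8,-22,0],
  [0,-5,-8,-27,0],
  [0,-5.25,-8,-31,0],
  [0,-5.25,-8,-31,0],
])

```text
clock: 16.8
position: [0.3884, -0.1919, 0.2384]
ee_rot: [-1.561, 0.218, -0.219]
force: [0.8, 0.2, 0.8]
width: 0.003
```

```bash
cat > meas.py <<'E'
import sys;from h import *
k=sys.argv[1];state()
t=imaging.get_image("top");cv2.imwrite(f"pics/top{k}.png",t)
def cen(im):
    r=cv2.cvtColor(im,cv2.COLOR_BGR2HSV)[262:292,278:316]
    m=cv2.inRange(r,(5,85,90),(25,255,255));c=max(cv2.findContours(m,cv2.RETR_EXTERNAL,cv2.CHAIN_APPROX_NONE)[0],key=cv2.contourArea)
    b=[x for x in blobs(m,60)];return b[0][0]+[278,262],b[0][1],np.array(cv2.minEnclosingCircle(c)[0])+[278,262]
r0=cen(cv2.imread("pics/top0.png"));r=cen(t);print(r0,r)
d=disp(onz("top",r[0],.2))-disp(onz("top",r0[0],.2));print("delta mm disp",d.round(2),"deg",np.degrees(d[1]/65).round(2))
cv2.imwrite(f"pics/c{k}.png",cv2.resize(t[200:340,245:445],None,fx=4,fy=4,interpolation=cv2.INTER_CUBIC))
E
python3 meas.py 8
```

```text
t 16.8 disp mm [-110.5 -340.7] z 0.2384 F [0.76 0.23 0.85] w 0.003 xang -15.95 down [ 0.    -0.001 -1.   ] j [ 0.7   0.14 -0.4   1.97  0.06  1.04 -0.01]
(array([295.4, 277.8]), [12, 10, 12, 13, 119], array([295., 278.])) (array([296.6, 278.2]), [13, 10, 12, 13, 124], array([296.28947449, 278.28947449]))
delta mm disp [-0.18 -2.34] deg -2.06
```

View pics/c8.png

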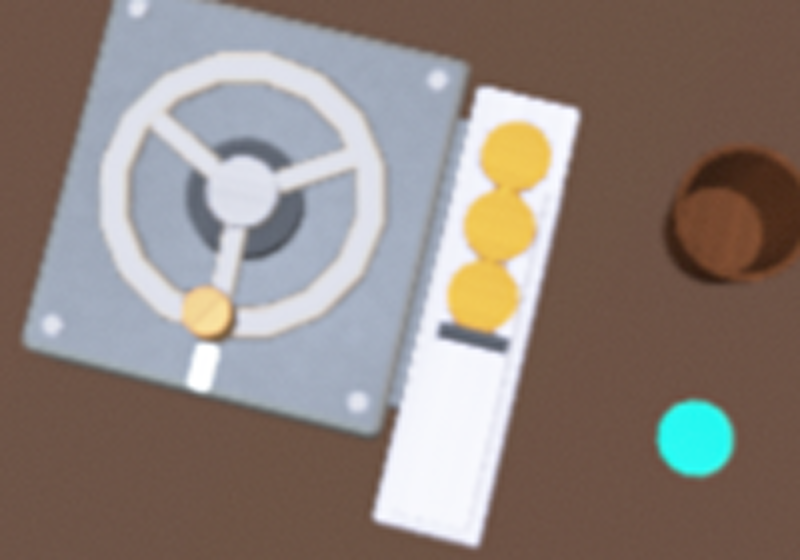

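The handle is now 2.3 mm (2.1°) short, and the first token is on the ledge at crop (516,157). One more small nudge to do.

>>> send_rows([
  [0,1,0,5,0],
  [0,2,0,10,0],
  [0,3,0,15,0],
  [0,4,0,20,0],
  [0,5,0,25,0],
  [0,5.25,0,28.5,0],
  [0,5.25,0,28.5,0],
  [0,5.25,3,28.5,0],
  [0,5.25,6,28.5,0],
  [0,5.25,8,28.5,0],
  [0,5.25,8,28.5,0],
  [0,5.25,8,30.5,0],
  [0,5.25,8,30.5,0],
  [0,5.25,8,30.5,0],
  [0,5.25,8,30.5,0],
])

```text
clock: 18.73
position: [0.5225, 0.091, 0.1585]
ee_rot: [-1.56, 0.213, -0.214]
force: [-0.6, 0.1, 0.6]
width: 0.005
```

```bash
python3 -c "
from h import *
state()"
```

```text
t 18.725 disp mm [-57.5 -32.2] z 0.1585 F [-0.55  0.11  0.57] w 0.005 xang -15.6 down [ 0. -0. -1.] j [ 0.14  0.41 -0.54  1.86  0.26  0.94 -0.8 ]
```

>>> send_rows([
  [0,0,0,0.3,0],
  [0,0,0,0.5,0],
  [0,0,0,0.6,0],
  [0,0,0,0.65,0],
  [0,0,0,0.7,0],
  [0,0,0,0.7,0],
  [0,0,0,0.7,0],
  [0,0,0,-0.5,0],
  [0,0,0,-1.5,0],
  [0,0,-3,-1.5,0],
  [0,0,-7,-1.5,0],
  [0,-1,-8,-7,0],
  [0,-2,-8,-12,0],
  [0,-3,-8,-17,0],
  [0,-4,-8,-22,0],
  [0,-5,-8,-27,0],
  [0,-6,-8,-32,0],
  [0,-7,-8,-37,0],
  [0,-7,-8,-37,0],
])

```text
clock: 21.1
position: [0.3531, -0.2502, 0.2382]
ee_rot: [-1.561, 0.22, -0.219]
force: [-0.0, 0.8, 0.1]
width: 0.008
```

```bash
python3 meas.py 9; python3 - <<'E'
from h import *
t=cv2.imread("pics/top9.png");hsv=cv2.cvtColor(t,cv2.COLOR_BGR2HSV)
m=cv2.erode(cv2.inRange(hsv[200:340,330:400],(18,150,150),(28,255,255)),np.ones((3,3)),iterations=2)
for b in blobs(m,5): print("token disp",disp(onz("top",b[0]+[330,200],.048)).round(1))
for n,d in(("bell",(.2,)),):pass
t0=cv2.imread("pics/top0.png").astype(int)
print([(b[0],b[1]) for b in blobs((np.abs(t-t0).max(2)>60)[:, :460],15)])
s=imaging.get_image("side");cv2.imwrite("pics/side9.png",s)
E
```

```text
t 21.1 disp mm [-128.9 -406.3] z 0.2382 F [-0.01  0.78  0.12] w 0.008 xang -16.03 down [-0.    -0.001 -1.   ] j [ 0.82  0.14 -0.37  1.97  0.06  1.04  0.15]
(array([295.4, 277.8]), [12, 10, 12, 13, 119], array([295., 278.])) (array([295.7, 278. ]), [12, 10, 12, 13, 122], array([296.12068939, 277.74137974]))
delta mm disp [-0.22 -0.63] deg -0.56
token disp [  65.3 -131.2]
token disp [  26.9 -131. ]
token disp [ -11.6 -130.9]
[(array([373.6, 238.5]), [365, 230, 18, 18, 253]), (array([360.6, 292.9]), [350, 280, 22, 28, 387])]
```

View pics/c9.png

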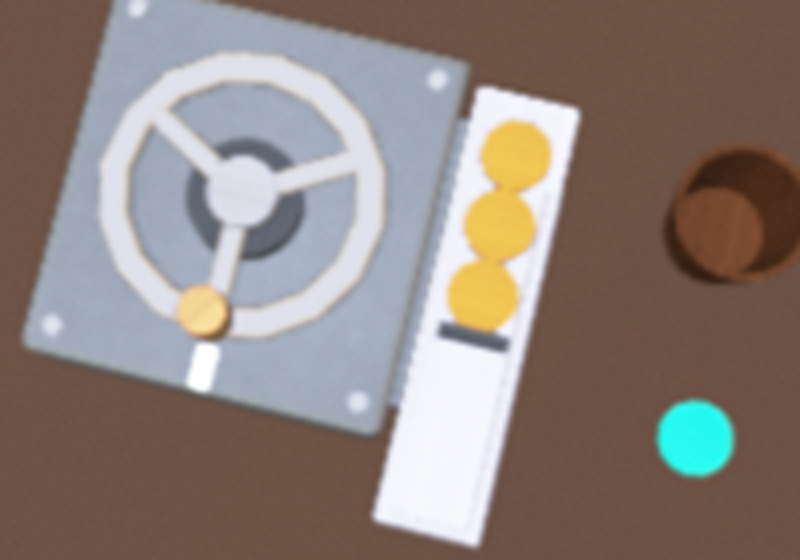

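View pics/side9.png

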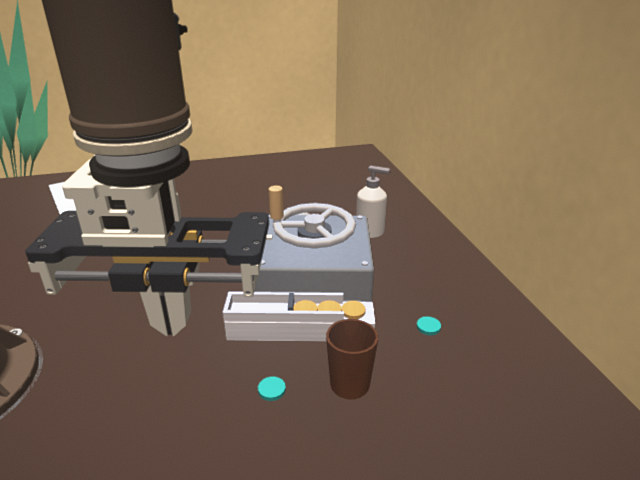

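The handle is at the mark, about 0.5° short and not past it. Token 1 is on the open ledge and nothing else has moved. Handing in.

```bash
python3 -c "
from cell import arm
print(arm.sign_off())"
```

```text
the job is handed in; nothing more can be done
None
```

I pushed the wheel clockwise through one full turn by its handle, using the closed fingertips. I stopped short and finished with two small nudges, checking from the top camera before each one. Then I backed the arm off and handed the job in at about 21 s.

**Wheel:** in the last check the handle was 0.6 mm (about 0.5°) short of its starting place at the index mark, and not past it.

**Tokens:** the first token lies on the open ledge, measured at about x = 65 mm in the dispenser frame, and the other two are behind it. Measured spacing came out at about 38.5 mm, where discs touching would give 40 mm. I put that down to the colour mask and the assumed height.

**Rest of the counter:** comparing the first and last top pictures, only the token row and pusher had changed. The bottle, bell, cup and turquoise discs are where they were.

**Forces:** the highest reading I saw was about 3 N, taken between moves rather than continuously.

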